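Hold a spring clip open around a standing card

ROBOT

A 6-joint arm with a two-finger parallel gripper is mounted at the origin on the work surface. World frame = base frame: x ahead of the robot, y to its left, z up, the work surface at z = 0. Lengths are in m, angles in rad, forces in N, time in s.
With the tool pointing down it reaches from about 0.35 to 0.775 m from the base axis. Payload 7.3 kg.
Tool frame: the origin (TCP) lies between the finger pads; the fingertips stand robot.tcp_to_tips ahead of it and the grasp point (between the pads) lies 2 mm behind it (robot.tcp_to_tips is the distance from the TCP to the fingertips, in m); y points along the fingers, x is the direction in which the jaws open and shut, and the axes are right-handed (so a half turn about y gives the same grasp; the last joint's range is limited). The gripper opens to 92 mm and grips with 3 to 60 N. Pads are 19 mm wide; open, the fingers measure 130 mm over their backs; the gripper's body (75 mm by 190 mm) begins 47 mm behind the grasp point.
Start: joints at [-1.389, 0.342, 1.524, -0, 1.275, -0.146], TCP at [0.169, -0.497, 0.244] pointing down, gripper open.
Joint ranges: [-2.53, 2.53], [-0.77, 2.02], [0.04, 2.7], [-1, 4.14], [0.28, 2.66], [-3.11, 3.11]. Speed limits (rad/s): [2.57, 2.57, 3.14, 3.14, 3.14, 3.14].

INTERFACE

Orientations are given as [roll, pitch, yaw] about the fixed x, y, z axes, in that order (R = Rz(yaw) Ry(pitch) Rx(roll)).
In Python, from cell import status, read_camera, get_calibration, robot gives the robot as it stands.
- The arm moves only by the shell command python3 -m creep 'ROWS' [FORCE]. ROWS is JSON, a list of rows, each an object of numbers: "dx", "dy", "dz": the shift along the tool's x, y, z in m; "rx", "ry", "rz": the turn, a rotation vector about the tool's x, y, z in rad; "gripper": the opening, from 0 (shut) to 1 (fully open). A call has 1 to 20 rows; each row is the pose to reach, as a shift and turn from the pose commanded when the call began, along the tool's axes at that moment; what a row does not reach only later rows make up. A row lasts 1/8 s, in which the tool goes at most 62.5 mm and 10.7 degrees, less where a joint would pass 70% of its speed; a pose out of reach is approached as far as the arm can. A call with a gripper value outside its range is refused whole. The fingers move at their own pace and stop on an object; FORCE is the grip in N (left out, the last holds). Time passes only in rows, so rows that repeat a pose let the fingers close. It gives the time, the measured TCP pose, the force and the opening at its end, in the units of the state.
- status.observe(): the state, without advancing time (a new reading comes with each control period).
- read_camera(name): name is "scene" or "side" or "wrist"; returns (picture, depth): 384x512x3 uint8, red, green, blue; 384x512 float32, m along the optical axis (not along the pixel's ray), 0 where there is no reading.
- get_calibration(name): a dict with "fx", "fy", "cx", "cy" (pixels), "D" ([k1, k2, p1, p2, k3] as OpenCV has them; the pictures are not rectified), "xyz" and "rotation" of the camera in the world; the wrist camera has in their place "mount" (4x4, takes a point from camera to tool coordinates, whose origin is the TCP and whose axes are the tool frame's). Camera axes: x right, y down, z forward; pixel columns grow to the right and rows downward; lengths in m; the calibration is good to about 2 mm. A picture is of the moment at which its call begins: read the wrist's pose just before it. get_calibration takes no time and is no camera call.
- robot.hand_in(): hands the job in, once; it reports no verdict.
The state is a dict: "time": time; "qpos": joint angles; "qvel": joint speeds; "joint_efforts": joint torques, N m; "tool_pos": TCP position; "tool_rot": TCP orientation; "contact_force": force on the tool from outside, world axes, zero at the start; "torque": the same for the moment, N m; "opening": finger opening in m.
Only numpy, scipy, OpenCV 4.12 (cv2) and the standard library are available. Lean on these libraries where they do the work, as an engineer would, in place of code of your own. Each camera call takes 0.05 s, during which the arm holds its last target.

TASK

Squeeze the steel spring clip open where it bites the top of the pegboard strip, lift it off, and bring it jaws-down over the middle of the top edge of the card standing in the wooden holder, so that a second sheet could be slipped in. Finish while still holding the clip there, squeezed wide open, with one jaw well down on each side of the card and the clip not touching it. Leave the card in its holder standing where it is and do not drop the clip.

Things in the scene. Friction and masses are not known exactly. Their poses are not given: they have to be found in the camera images.
- clip: Steel spring clip like a big clothes-peg, 65 g, jaws down, biting the pegboard's top edge within 50 mm of its middle. Squeezing its two upper tails together spreads the jaws. Origin on the hinge pin, 30 mm above the board's edge; z up, x along pin and board, y across (squeeze direction). The frame is that of the -y lever: it tilts 0.225 rad when squeezed fully. Looks alike turned half round.
- tails (a point): Midway between the tails, 26 mm above the pin: where to squeeze. Tails: flat plates 36 mm wide (x), 3 mm thick, up to 40 mm above the pin, leaning outward: parked, 41 mm over their outer top ends and 22 mm near the pin; squeezed fully, parallel, 22 mm over all. About 4 N starts to open it, 7 to 11 N opens it fully; a grip of 20 to 40 N holds it firmly on its stop.
- clip_lever (a joint): Opening angle of the clip between its levers, rad: 0 while biting the 4 mm board as parked, -0.09 with jaws shut on nothing, 0.45 at the end stop, fully open, where the jaw tips gape about 24 mm. A spring always closes it. Wide open means more than 0.3.
- tip_a (a point): Point at the middle of the lowest inner edge of the jaw on the clip's -y side (46 mm below the pin). Jaws are 40 mm wide (x), with 3 mm thick flat lips in their lowest 12 mm; between the jaws it is free up to 5 mm below the pin.
- tip_b (a point): The same point on the other jaw, +y side.
- strip: Upright pegboard strip of brown hardboard, 220 mm long (x), 4 mm thick (y), on a wooden foot 220 x 70 x 20 mm; fixed. Its top edge is 150 mm above the work surface. Two steel spoons hang from pegs on its -y face, 112 mm up, 67 mm either side of the middle; the pegs stand out 22 mm. Origin under the middle of the foot; x along the board, z up.
- card_holder: Plain stiff brown card 120 mm wide (x), 3 mm thick (y), standing upright in a loose wooden holder block 120 x 80 x 30 mm (0.6 kg together). The card's top edge is 135 mm above the work surface. Origin under the middle of the block; x along the card, y across it, z up.
- card_top (a point): Middle of the card's top edge, 135 mm above the work surface.
Not all that is in view belongs to the job. Leave any yellow look-alike of the clip alone.

How it is judged:
On the way, in this order (a step that is already met when the one before it is completed fails the run):
1. the clip is squeezed open while its jaws are still down over the pegboard's edge (value of joint clip_lever above 0.2 rad and z of tip_a in the frame of strip below 0.148 m and contact force between the fingers and clip above 2 N), for 0.1 s.
2. the clip is lifted clear of the pegboard (z of each of tip_a, tip_b in the frame of strip above 0.155 m and contact force between the fingers and clip above 2 N and contact force between clip and strip below 0.1 N), for 0.1 s.
At the end, for the whole second after the job is handed in: Fingers hold the clip (over 3 N), at rest, opened over 0.3 rad; a jaw tip on each side of the card, 3 mm or more from its mid-plane and 7 mm or more below its top edge, within 30 mm of its middle; clip touching neither card nor pegboard; holder upright, within 20 mm of its start (((y of tip_a in the frame of card_holder above 0.003 m and y of tip_b in the frame of card_holder below -0.003 m) or (y of tip_b in the frame of card_holder above 0.003 m and y of tip_a in the frame of card_holder below -0.003 m)) and z of each of tip_a, tip_b in the frame of card_holder below 0.128 m and x of tip_a in the frame of card_holder between -0.03 and 0.03 m and x of tip_b in the frame of card_holder between -0.03 and 0.03 m and value of joint clip_lever above 0.3 rad and contact force between clip and card_holder below 0.2 N and contact force between clip and strip below 0.2 N and contact force between the fingers and clip above 3 N and height (world z) of clip above 0.13 m and linear speed of clip below 0.03 m/s and angle between card_holder's own z axis and vertical below 0.1 rad and distance of card_holder from where it was at the start of the episode below 0.02 m); the arm keeps its last pose, push and grip.
It fails at once if the card and its holder are pushed away or tipped (distance of card_holder from where it was at the start of the episode above 0.03 m or angle between card_holder's own z axis and vertical above 0.25 rad).
It fails at once if the clip is dropped (height (world z) of clip below 0.09 m).
It also fails if it takes over 32 s, if anything falls off the work surface, if the arm or the gripper's body presses on something with over 40 N, if the wrist force passes 120 N, or if a joint passes its speed limit or range.

## Working session

There is one attempt and no reset: what is moved stays moved. The work goes in short steps, Python scripts to look and compute and a shell command to move; the robot and the scene stay as the last step left them, time stands still between calls to the robot, and variables do not carry over. Pictures are saved under pics/ and viewed, and the job is handed in when it is done.

```bash
ls; mkdir -p pics; python3 - <<'E'
from cell import status, read_camera, get_calibration, robot
import cv2,numpy as np
s=status.observe();print({k:np.round(v,4).tolist() for k,v in s.items()}, robot.tcp_to_tips)
for n in ["scene","side","wrist"]:
    p,d=read_camera(n);cv2.imwrite(f"pics/{n}0.png",p[:,:,::-1]);np.save(f"pics/{n}0.npy",d)
    c=get_calibration(n);print(n,{k:np.round(v,4).tolist() for k,v in c.items()})
E
```

```text
pics
{'time': 0.0, 'qpos': [-1.389, 0.3427, 1.525, -0.0, 1.2754, -0.146], 'qvel': [0.0007, 0.0009, -0.0028, -0.0007, 0.0003, -0.0015], 'joint_efforts': [0.0014, -43.1239, -24.422, 0.0719, 0.056, -0.0001], 'tool_pos': [0.169, -0.4967, 0.2431], 'tool_rot': [-1.5706, 0.0015, -1.243], 'contact_force': [-0.3224, 0.2025, 0.3795], 'torque': [-0.0121, 0.0299, 0.0514], 'opening': 0.0919} 0.017
scene {'fx': 475.7093, 'fy': 475.7093, 'cx': 256.3271, 'cy': 198.0284, 'D': [-0.1523, 0.0, 0.0, 0.0, 0.0], 'xyz': [0.9985, 0.4592, 0.8704], 'rotation': [-2.4287, -0.0026, 2.4873]}
side {'fx': 416.2445, 'fy': 416.2445, 'cx': 252.6889, 'cy': 192.5322, 'D': [0.0104, 0.0, 0.0, 0.0, 0.0], 'xyz': [0.1161, 0.6672, 0.7345], 'rotation': [-2.1855, -0.0013, -2.5021]}
wrist {'fx': 319.0393, 'fy': 319.0393, 'cx': 260.7345, 'cy': 188.3813, 'D': [-0.0131, 0.0, 0.0, 0.0, 0.0], 'mount': [[1.0, 0.0005, -0.0003, -0.0005], [0.0004, -0.2653, 0.9642, -0.141], [0.0004, -0.9642, -0.2653, 0.0724], [0.0, 0.0, 0.0, 1.0]]}
```

View pics/scene0.png

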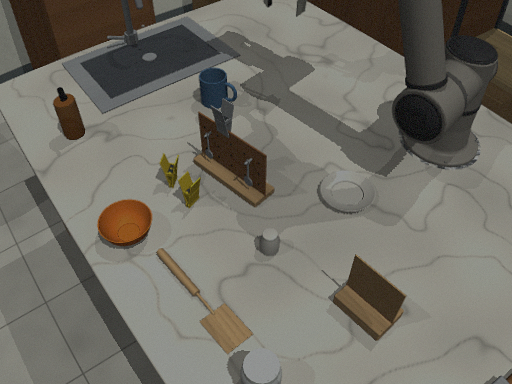

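View pics/side0.png

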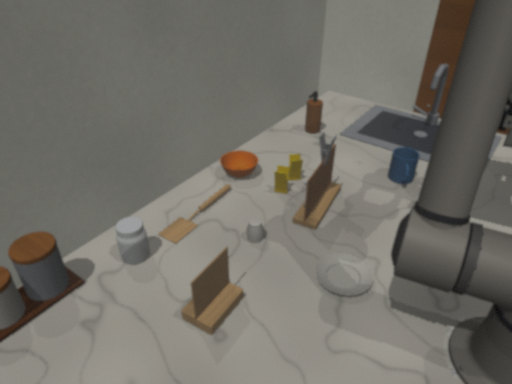

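View pics/wrist0.png

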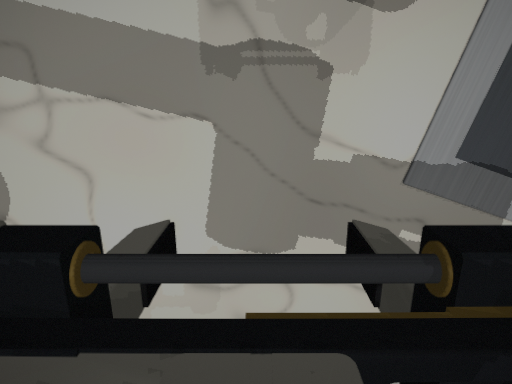

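Candidates for the clip: the steel one on the pegboard at scene (222,118) and side (327,150). The yellow look-alikes are at scene (170,172) and (190,190), and side (282,180) and (295,167). The steel one matches the description. I'll check it in a crop and get the geometry from depth.

```bash
cat > h.py <<'E'
import numpy as np,cv2
from scipy.spatial.transform import Rotation as R
from cell import get_calibration
def cam(n,pose=None):
    c=get_calibration(n);K=np.array([[c['fx'],0,c['cx']],[0,c['fy'],c['cy']],[0,0,1.]]);D=np.array(c['D'],float)
    if n=='wrist':
        M=np.array(c['mount']);Rt=R.from_euler('xyz',pose[1]).as_matrix();t=np.array(pose[0])
        return K,D,Rt@M[:3,:3],Rt@M[:3,3]+t
    return K,D,R.from_euler('xyz',c['rotation']).as_matrix(),np.array(c['xyz'],float)
def rays(C,uv):
    K,D,Rm,t=C;p=cv2.undistortPoints(np.asarray(uv,float).reshape(-1,1,2),K,D).reshape(-1,2)
    return np.c_[p,np.ones(len(p))]@Rm.T
def cloud(C,d):
    h,w=d.shape;v,u=np.mgrid[:h,:w];r=rays(C,np.c_[u.ravel(),v.ravel()])
    P=(r*d.reshape(-1,1)+C[3]).reshape(h,w,3);P[d<=0]=np.nan;return P
def onz(C,uv,z):
    r=rays(C,uv);return C[3]+r*((z-C[3][2])/r[:,2])[:,None]
def tri(C1,a,C2,b):
    r1,r2=rays(C1,[a])[0],rays(C2,[b])[0];A=np.c_[r1,-r2];s=np.linalg.lstsq(A,C2[3]-C1[3],rcond=None)[0]
    p,q=C1[3]+s[0]*r1,C2[3]+s[1]*r2;return (p+q)/2,np.linalg.norm(p-q)
def proj(C,P):
    K,D,Rm,t=C;return cv2.projectPoints((np.asarray(P,float).reshape(-1,3)-t)@Rm,np.zeros(3),np.zeros(3),K,D)[0].reshape(-1,2)
E
python3 - <<'E'
from h import *
a=cv2.imread('pics/scene0.png');b=cv2.imread('pics/side0.png')
def crop(i,x,y,w,h,s,n):cv2.imwrite(n,cv2.convertScaleAbs(cv2.resize(i[y:y+h,x:x+w],None,fx=s,fy=s,interpolation=cv2.INTER_CUBIC),alpha=1.6))
crop(a,180,85,110,125,5,'pics/c1.png');crop(b,280,120,80,110,5,'pics/c2.png')
crop(a,310,245,110,100,6,'pics/c3.png');crop(b,170,240,90,95,6,'pics/c4.png')
for n in['scene','side']:
    C=cam(n);P=cloud(C,np.load(f'pics/{n}0.npy'));z=P[...,2]
    for nm,(x0,y0,x1,y1),lo in [('strip',(170,100,290,210),.05),('card',(310,245,420,345),.05)] if n=='scene' else [('strip',(280,120,360,230),.05),('card',(170,240,260,335),.05)]:
        Q=P[y0:y1,x0:x1].reshape(-1,3);Q=Q[Q[:,2]>lo]
        for band in [(.05,.1),(.1,.128),(.13,.15),(.155,.175),(.18,.25)]:
            q=Q[(Q[:,2]>band[0])&(Q[:,2]<band[1])]
            if len(q)>8:
                m=q[:,:2].mean(0);w,v=np.linalg.eigh(np.cov((q[:,:2]-m).T));e=v[:,1];t=(q[:,:2]-m)@e
                print(n,nm,band,len(q),m.round(4),'ang',np.degrees(np.arctan2(e[1],e[0])).round(1),(m+e*t.min()).round(4),(m+e*t.max()).round(4),'thick',(w[0]**.5*1000).round(1), 'zmax',q[:,2].max().round(4))
E
```

```text
scene strip (0.05, 0.1) 1287 [ 0.5764 -0.2238] ang 129.2 [ 0.6587 -0.3248] [ 0.5048 -0.1358] thick 47.5 zmax 0.1
scene strip (0.1, 0.128) 624 [ 0.5461 -0.2184] ang 99.3 [ 0.5656 -0.3373] [ 0.5295 -0.1169] thick 4.5 zmax 0.1279
scene strip (0.13, 0.15) 472 [ 0.5443 -0.2162] ang 99.3 [ 0.5642 -0.3376] [ 0.528  -0.1172] thick 1.9 zmax 0.15
scene strip (0.155, 0.175) 89 [ 0.5508 -0.2441] ang 122.4 [ 0.5644 -0.2656] [ 0.542  -0.2302] thick 5.9 zmax 0.175
scene strip (0.18, 0.25) 326 [ 0.5457 -0.2483] ang -169.1 [ 0.569  -0.2438] [ 0.5282 -0.2517] thick 10.8 zmax 0.219
scene card (0.05, 0.1) 817 [0.5441 0.2392] ang 94.3 [0.5487 0.1783] [0.5398 0.2973] thick 0.9 zmax 0.0999
scene card (0.1, 0.128) 507 [0.544  0.2396] ang 94.3 [0.5486 0.1781] [0.5397 0.2971] thick 1.0 zmax 0.1279
scene card (0.13, 0.15) 167 [0.5435 0.2396] ang 94.1 [0.5479 0.1785] [0.5394 0.2967] thick 1.4 zmax 0.1376
side strip (0.05, 0.1) 682 [ 0.608  -0.2562] ang 124.2 [ 0.8406 -0.5985] [ 0.5188 -0.1249] thick 45.1 zmax 0.0999
side strip (0.1, 0.128) 206 [ 0.5431 -0.2134] ang 98.4 [ 0.5614 -0.3371] [ 0.5292 -0.1191] thick 4.4 zmax 0.1279
side strip (0.13, 0.15) 144 [ 0.5416 -0.2125] ang 99.1 [ 0.5619 -0.3389] [ 0.5265 -0.1183] thick 1.2 zmax 0.15
side strip (0.155, 0.175) 44 [ 0.548  -0.2445] ang 86.1 [ 0.5461 -0.2726] [ 0.5489 -0.2307] thick 6.8 zmax 0.1739
side strip (0.18, 0.25) 162 [ 0.5516 -0.2469] ang 163.1 [ 0.5711 -0.2528] [ 0.5271 -0.2395] thick 11.4 zmax 0.2191
side card (0.05, 0.1) 635 [0.542  0.2401] ang 94.4 [0.5469 0.1756] [0.5375 0.297 ] thick 0.7 zmax 0.1
side card (0.1, 0.128) 374 [0.5417 0.2417] ang 94.3 [0.5466 0.177 ] [0.5375 0.2976] thick 0.7 zmax 0.128
side card (0.13, 0.15) 129 [0.5423 0.239 ] ang 94.5 [0.5471 0.1777] [0.5378 0.2974] thick 1.0 zmax 0.1382
```

View pics/c1.png

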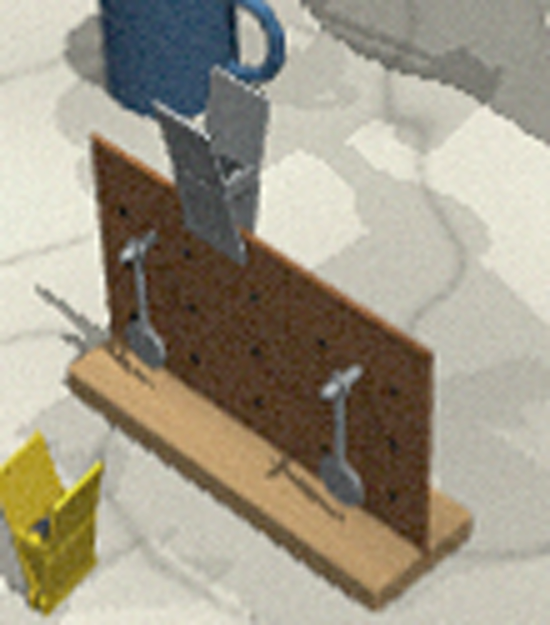

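View pics/c2.png

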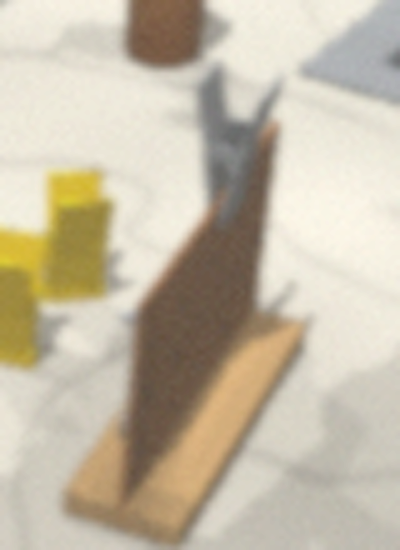

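View pics/c3.png

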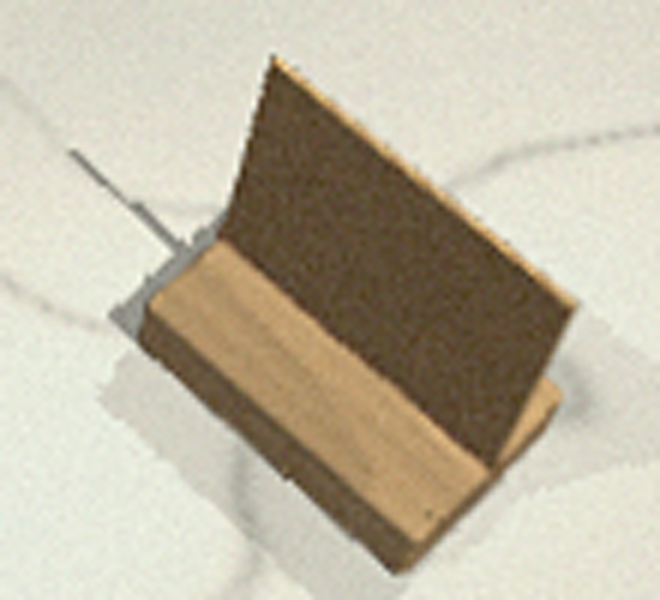

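View pics/c4.png

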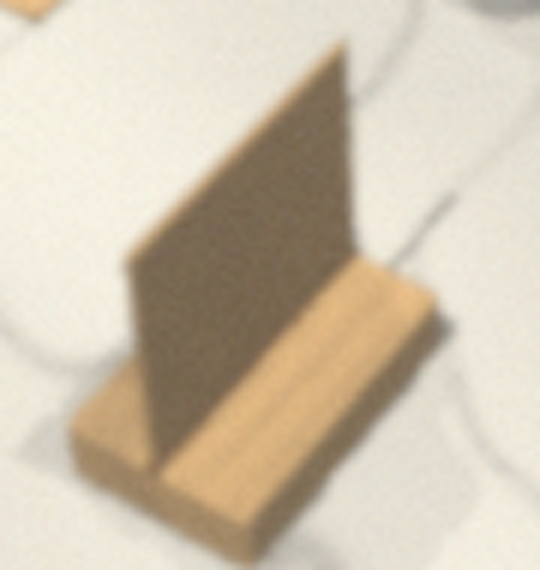

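Crop c1 shows the grey steel clip biting the board's top edge, with its tails leaning apart; the spoons and yellow clips are separate, so the choice is confirmed. Now I'll triangulate the clip and work out the first move.

```bash
cat >> h.py <<'E'
def delta(pos,rpy,tpos,trpy):
    A=R.from_euler('xyz',rpy);B=R.from_euler('xyz',trpy)
    return (A.inv().apply(np.array(tpos)-pos)).round(4),(A.inv()*B).as_rotvec().round(4)
E
python3 - <<'E'
from h import *
from cell import status
o=np.array([.5452,-.228]);a=np.radians(99.25);e=np.array([np.cos(a),np.sin(a)]);n=np.array([e[1],-e[0]])
for k,(x0,y0,x1,y1) in {'scene':(180,85,290,210),'side':(300,120,350,190)}.items():
    P=cloud(cam(k),np.load(f'pics/{k}0.npy'))[y0:y1,x0:x1].reshape(-1,3);P=P[(P[:,2]>.155)&(P[:,2]<.25)]
    s=(P[:,:2]-o)@e;t=(P[:,:2]-o)@n;ok=(abs(s)<.08)&(abs(t)<.04);s,t,z=s[ok],t[ok],P[ok,2]
    print(k,'s',np.percentile(s,[1,50,99]).round(4),'zmax',z.max().round(4))
    for lo,hi in [(.185,.195),(.195,.205),(.205,.213),(.213,.222)]:
        q=(z>lo)&(z<hi)
        for m in (t[q]<0,t[q]>0):
            if m.sum()>3:print(lo,m.sum(),'t',t[q][m].mean().round(4),t[q][m].std().round(4),'s',s[q][m].min().round(4),s[q][m].max().round(4))
# two-view triangulation of board and card top corners
S,D=cam('scene'),cam('side')
for nm,p,q in [('board far',(180+93/5,85+135/5),(280+276/5,120+123/5)),('board near',(180+433/5,85+352/5),(280+140/5,120+303/5)),
 ('card far',(310+273/6,245+58/6),(170+342/6,240+43/6)),('card near',(310+577/6,245+307/6),(170+132/6,240+262/6)),
 ('tail -n (far) top L',(180+218/5,85+68/5),(280+280/5,120+78/5))]:
    X,g=tri(S,p,D,q);print(nm,X.round(4),'gap',g.round(4))
st=status.observe()
c=o-.02*e
print(delta(st['tool_pos'],st['tool_rot'],[*c,.30],[-np.pi/2,0,np.radians(9.25)]),c)
E
```

```text
scene s [-0.0405 -0.0179 -0.0036] zmax 0.219
0.185 52 t -0.0116 0.0021 s -0.041 -0.003
0.185 36 t 0.0116 0.0031 s -0.039 -0.004
0.195 51 t -0.0144 0.0016 s -0.0406 -0.0046
0.195 26 t 0.0147 0.0011 s -0.0384 -0.0048
0.205 46 t -0.0166 0.0016 s -0.0397 -0.0042
0.205 26 t 0.0163 0.001 s -0.0402 -0.0054
0.213 24 t -0.018 0.0012 s -0.0397 -0.0039
0.213 22 t 0.0176 0.0014 s -0.0387 -0.0028
side s [-0.042  -0.0161 -0.0039] zmax 0.2191
0.185 16 t -0.0087 0.0047 s -0.0415 -0.0038
0.185 26 t 0.0088 0.0043 s -0.0364 -0.0043
0.195 10 t -0.0139 0.0013 s -0.0373 -0.0046
0.195 23 t 0.014 0.0014 s -0.0394 -0.0044
0.205 7 t -0.0157 0.0012 s -0.04 -0.0071
0.205 17 t 0.0158 0.0012 s -0.0411 -0.0075
0.213 12 t -0.0173 0.001 s -0.0384 -0.0052
0.213 13 t 0.0182 0.0012 s -0.0358 -0.004
board far [ 0.5615 -0.3346  0.1497] gap 0.001
board near [ 0.5262 -0.1174  0.1527] gap 0.0033
card far [0.5469 0.1783 0.1344] gap 0.0017
card near [0.5367 0.2968 0.1329] gap 0.0036
tail -n (far) top L [ 0.5322 -0.2663  0.2167] gap 0.0005
(array([-0.1137, -0.0566,  0.4394]), array([-9.0000e-04, -1.4044e+00, -9.0000e-04])) [ 0.54841485 -0.24773993]
```

The clip sits 22 mm off the board's middle with its top at 0.219 m, which agrees with the text. Next is a move to above it.

```bash
python3 -m creep '[{"dy":-0.03,"gripper":1},{"dx":-0.012,"dy":-0.05,"dz":0.044,"ry":-0.14,"gripper":1},{"dx":-0.023,"dy":-0.057,"dz":0.088,"ry":-0.281,"gripper":1},{"dx":-0.034,"dy":-0.057,"dz":0.132,"ry":-0.421,"gripper":1},{"dx":-0.045,"dy":-0.057,"dz":0.176,"ry":-0.562,"gripper":1},{"dx":-0.056,"dy":-0.057,"dz":0.22,"ry":-0.702,"gripper":1},{"dx":-0.067,"dy":-0.057,"dz":0.264,"ry":-0.842,"gripper":1},{"dx":-0.078,"dy":-0.057,"dz":0.308,"ry":-0.983,"gripper":1},{"dx":-0.089,"dy":-0.057,"dz":0.352,"ry":-1.123,"gripper":1},{"dx":-0.1,"dy":-0.057,"dz":0.396,"ry":-1.264,"gripper":1},{"dx":-0.112,"dy":-0.057,"dz":0.439,"ry":-1.404,"gripper":1},{"dx":-0.112,"dy":-0.057,"dz":0.439,"ry":-1.404,"gripper":1},{"dx":-0.112,"dy":-0.057,"dz":0.439,"ry":-1.404,"gripper":1}]' 30
python3 - <<'E'
from h import *
from cell import status,read_camera
st=status.observe();p,d=read_camera('wrist');cv2.imwrite('pics/w1.png',p[:,:,::-1])
np.savez('pics/w1.npz',d=d,pos=st['tool_pos'],rot=st['tool_rot'])
o=np.array([.5452,-.228]);a=np.radians(99.25);e=np.array([np.cos(a),np.sin(a)]);n=np.array([e[1],-e[0]])
P=cloud(cam('wrist',(st['tool_pos'],st['tool_rot'])),d).reshape(-1,3);
s=(P[:,:2]-o)@e;t=(P[:,:2]-o)@n;z=P[:,2]
for lo,hi in [(.1,.14),(.14,.16),(.185,.195),(.195,.205),(.205,.213),(.213,.222)]:
    q=(z>lo)&(z<hi)&(abs(s)<.13)&(abs(t)<.03)
    for m in (t[q]<0,t[q]>0):
        if m.sum()>3:print(lo,m.sum(),'t',t[q][m].mean().round(4),t[q][m].std().round(4),'s',s[q][m].min().round(4),s[q][m].max().round(4))
print(delta(st['tool_pos'],st['tool_rot'],[*(o-.022*e),.204],[-np.pi/2,0,np.radians(9.25)]))
E
```

```text
(array([-0.1116,  0.0394,  0.4391]), array([-9.0000e-04, -1.4044e+00, -9.0000e-04]))invalid input at $[0]: expected keys dx, dy, dz, rx, ry, rz, gripper
```

View pics/w1.png

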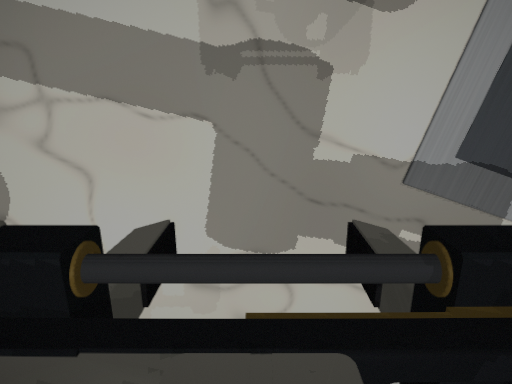

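Every row needs all seven keys. I'll send the move again.

```bash
cat > look.py <<'E'
from h import *
import sys
from cell import status,read_camera
name=sys.argv[1]
st=status.observe();p,d=read_camera('wrist');cv2.imwrite(f'pics/{name}.png',p[:,:,::-1])
np.savez(f'pics/{name}.npz',d=d,pos=st['tool_pos'],rot=st['tool_rot'])
o=np.array([.5452,-.228]);a=np.radians(99.25);e=np.array([np.cos(a),np.sin(a)]);n=np.array([e[1],-e[0]])
P=cloud(cam('wrist',(st['tool_pos'],st['tool_rot'])),d).reshape(-1,3);
s=(P[:,:2]-o)@e;t=(P[:,:2]-o)@n;z=P[:,2]
for lo,hi in [(.1,.14),(.14,.16),(.185,.195),(.195,.205),(.205,.213),(.213,.222)]:
    q=(z>lo)&(z<hi)&(abs(s)<.13)&(abs(t)<.03)
    for m in (t[q]<0,t[q]>0):
        if m.sum()>3:print(lo,m.sum(),'t',t[q][m].mean().round(4),t[q][m].std().round(4),'s',s[q][m].min().round(4),s[q][m].max().round(4))
print(delta(st['tool_pos'],st['tool_rot'],[*(o-.022*e),.204],[-np.pi/2,0,np.radians(9.25)]))
E
python3 -m creep '[{"dx":0,"dy":-0.03,"dz":0,"rx":0,"ry":0,"rz":0,"gripper":1},{"dx":-0.012,"dy":-0.05,"dz":0.044,"rx":0,"ry":-0.14,"rz":0,"gripper":1},{"dx":-0.023,"dy":-0.057,"dz":0.088,"rx":0,"ry":-0.281,"rz":0,"gripper":1},{"dx":-0.034,"dy":-0.057,"dz":0.132,"rx":0,"ry":-0.421,"rz":0,"gripper":1},{"dx":-0.045,"dy":-0.057,"dz":0.176,"rx":0,"ry":-0.562,"rz":0,"gripper":1},{"dx":-0.056,"dy":-0.057,"dz":0.22,"rx":0,"ry":-0.702,"rz":0,"gripper":1},{"dx":-0.067,"dy":-0.057,"dz":0.264,"rx":0,"ry":-0.842,"rz":0,"gripper":1},{"dx":-0.078,"dy":-0.057,"dz":0.308,"rx":0,"ry":-0.983,"rz":0,"gripper":1},{"dx":-0.089,"dy":-0.057,"dz":0.352,"rx":0,"ry":-1.123,"rz":0,"gripper":1},{"dx":-0.1,"dy":-0.057,"dz":0.396,"rx":0,"ry":-1.264,"rz":0,"gripper":1},{"dx":-0.112,"dy":-0.057,"dz":0.439,"rx":0,"ry":-1.404,"rz":0,"gripper":1},{"dx":-0.112,"dy":-0.057,"dz":0.439,"rx":0,"ry":-1.404,"rz":0,"gripper":1},{"dx":-0.112,"dy":-0.057,"dz":0.439,"rx":0,"ry":-1.404,"rz":0,"gripper":1}]' 30
python3 look.py w2
```

```text
time: 1.82
tool_pos: [0.5482, -0.2498, 0.3004]
tool_rot: [-1.571, 0.001, 0.16]
contact_force: [0.5, -0.5, 1.4]
opening: 0.0917
0.1 222 t 0.0128 0.0058 s -0.0716 0.0733
0.14 403 t -0.001 0.001 s -0.097 0.1106
0.14 562 t 0.0017 0.0011 s -0.0971 0.1104
0.185 193 t -0.0075 0.004 s -0.0401 -0.0047
0.185 217 t 0.008 0.0045 s -0.0402 -0.0046
0.195 160 t -0.0123 0.0007 s -0.0405 -0.0047
0.195 164 t 0.0135 0.0007 s -0.0406 -0.0045
0.205 146 t -0.0144 0.0006 s -0.0405 -0.0047
0.205 136 t 0.0155 0.0006 s -0.0399 -0.0045
0.213 241 t -0.0169 0.0011 s -0.0406 -0.0047
0.213 245 t 0.018 0.0011 s -0.0403 -0.0046
(array([ 0.0006,  0.0964, -0.    ]), array([-0.0001, -0.0013, -0.001 ]))
```

View pics/w2.png

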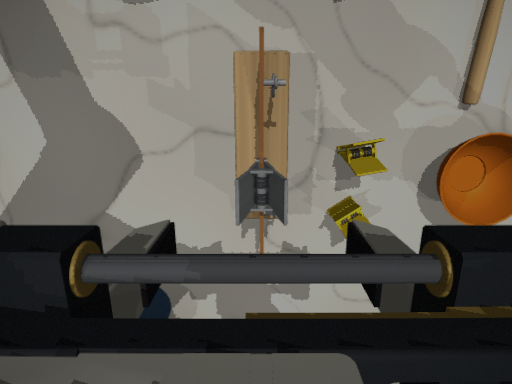

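The wrist view shows the clip at (262,195), centred between the fingers and with edges parallel to the pads; its depth agrees with the fixed cameras to within 1 mm. Now I'll descend.

```bash
python3 -m creep '[{"dx":0.001,"dy":0.03,"dz":0,"rx":0,"ry":0,"rz":0,"gripper":1},{"dx":0.001,"dy":0.06,"dz":0,"rx":0,"ry":0,"rz":0,"gripper":1},{"dx":0.001,"dy":0.085,"dz":0,"rx":0,"ry":0,"rz":0,"gripper":1},{"dx":0.001,"dy":0.0965,"dz":0,"rx":0,"ry":0,"rz":0,"gripper":1},{"dx":0.001,"dy":0.0965,"dz":0,"rx":0,"ry":0,"rz":0,"gripper":1},{"dx":0.001,"dy":0.0965,"dz":0,"rx":0,"ry":0,"rz":0,"gripper":1}]'
python3 look.py w3
python3 - <<'E'
from h import *
from cell import read_camera
p,d=read_camera('scene');cv2.imwrite('pics/s3.png',cv2.resize(p[60:220,160:320,::-1],None,fx=3.5,fy=3.5))
E
```

```text
time: 2.62
tool_pos: [0.5499, -0.2501, 0.2055]
tool_rot: [-1.572, -0.002, 0.16]
contact_force: [-0.2, 1.1, 0.4]
opening: 0.0917
0.1 9 t -0.0033 0.0007 s -0.003 -0.0027
0.1 334 t 0.0136 0.006 s -0.0027 0.0731
0.14 660 t -0.0012 0.0012 s -0.0968 0.1032
0.14 1159 t 0.0017 0.0013 s -0.0968 0.1034
0.185 370 t -0.008 0.0038 s -0.0322 -0.0044
0.185 447 t 0.0078 0.0046 s -0.0321 -0.0044
0.195 279 t -0.0124 0.0008 s -0.0398 -0.0042
0.195 272 t 0.0136 0.0009 s -0.0405 -0.0045
0.205 251 t -0.0145 0.0008 s -0.0405 -0.0045
0.205 244 t 0.0158 0.0008 s -0.0399 -0.0045
0.213 377 t -0.0168 0.001 s -0.0409 -0.0044
0.213 360 t 0.0181 0.001 s -0.0409 -0.0044
(array([-0.0011,  0.0015,  0.0006]), array([ 0.0015, -0.0011,  0.0016]))
```

View pics/s3.png

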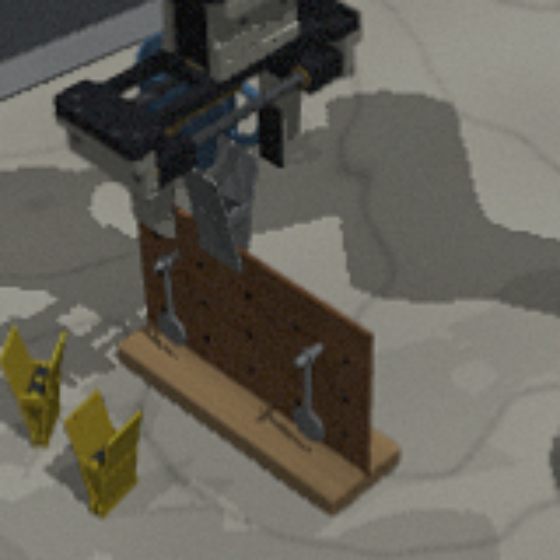

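View pics/w3.png

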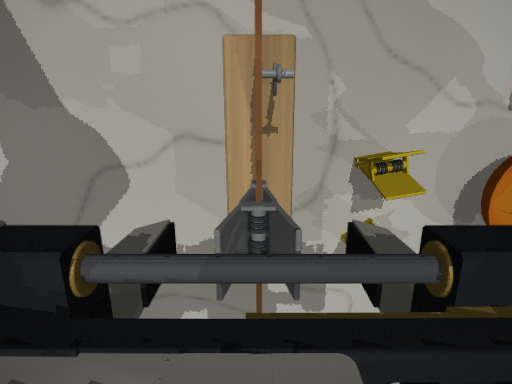

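The fingers straddle the tails, with the clip centred at wrist pixel (258,235). Squeezing now.

```bash
python3 -m creep '[{"dx":0,"dy":0,"dz":0,"rx":0,"ry":0,"rz":0,"gripper":0.3},{"dx":0,"dy":0,"dz":0,"rx":0,"ry":0,"rz":0,"gripper":0.1},{"dx":0,"dy":0,"dz":0,"rx":0,"ry":0,"rz":0,"gripper":0},{"dx":0,"dy":0,"dz":0,"rx":0,"ry":0,"rz":0,"gripper":0},{"dx":0,"dy":0,"dz":0,"rx":0,"ry":0,"rz":0,"gripper":0},{"dx":0,"dy":0,"dz":0,"rx":0,"ry":0,"rz":0,"gripper":0},{"dx":0,"dy":0,"dz":0,"rx":0,"ry":0,"rz":0,"gripper":0},{"dx":0,"dy":0,"dz":0,"rx":0,"ry":0,"rz":0,"gripper":0}]' 30
cat > view.py <<'E'
from h import *
import sys
from cell import read_camera
k,x,y,w,h,n=sys.argv[1],*map(int,sys.argv[2:6]),sys.argv[6]
p,d=read_camera(k);np.save(f'pics/{n}.npy',d);cv2.imwrite(f'pics/{n}_full.png',p[:,:,::-1]);f=min(700/w,560/h)
cv2.imwrite(f'pics/{n}.png',cv2.convertScaleAbs(cv2.resize(p[y:y+h,x:x+w,::-1],None,fx=f,fy=f),alpha=1.4))
E
python3 view.py scene 170 60 120 120 s4
```

```text
time: 3.72
tool_pos: [0.5496, -0.2495, 0.2041]
tool_rot: [-1.571, 0.0, 0.161]
contact_force: [-0.2, 0.4, -0.4]
opening: 0.0217
```

View pics/s4.png

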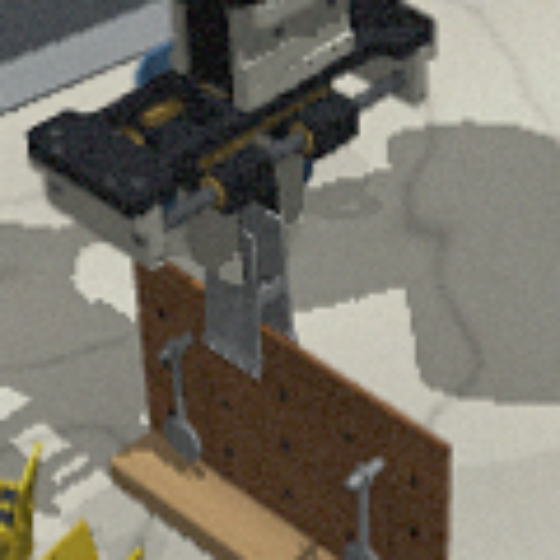

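The opening is 21.7 mm, so the clip is squeezed to its stop; in the crop the jaws stand clear of the board around (240,350). Lift straight up.

```bash
python3 -m creep '[{"dx":0,"dy":-0.01,"dz":0,"rx":0,"ry":0,"rz":0,"gripper":0},{"dx":0,"dy":-0.025,"dz":0,"rx":0,"ry":0,"rz":0,"gripper":0},{"dx":0,"dy":-0.045,"dz":0,"rx":0,"ry":0,"rz":0,"gripper":0},{"dx":0,"dy":-0.065,"dz":0,"rx":0,"ry":0,"rz":0,"gripper":0},{"dx":0,"dy":-0.085,"dz":0,"rx":0,"ry":0,"rz":0,"gripper":0},{"dx":0,"dy":-0.1,"dz":0,"rx":0,"ry":0,"rz":0,"gripper":0},{"dx":0,"dy":-0.1,"dz":0,"rx":0,"ry":0,"rz":0,"gripper":0},{"dx":0,"dy":-0.1,"dz":0,"rx":0,"ry":0,"rz":0,"gripper":0}]'
python3 view.py scene 150 40 140 140 s5
python3 - <<'E'
from h import *
from cell import status
st=status.observe()
print(delta(st['tool_pos'],st['tool_rot'],[.543,.2375,.30],[-np.pi/2,0,np.radians(4.4)]))
E
```

```text
time: 4.78
tool_pos: [0.5494, -0.2494, 0.3036]
tool_rot: [-1.57, 0.001, 0.161]
contact_force: [0.2, -0.3, -0.6]
opening: 0.0219
(array([0.0718, 0.0037, 0.4816]), array([-0.0009,  0.0842, -0.0013]))
```

View pics/s5.png

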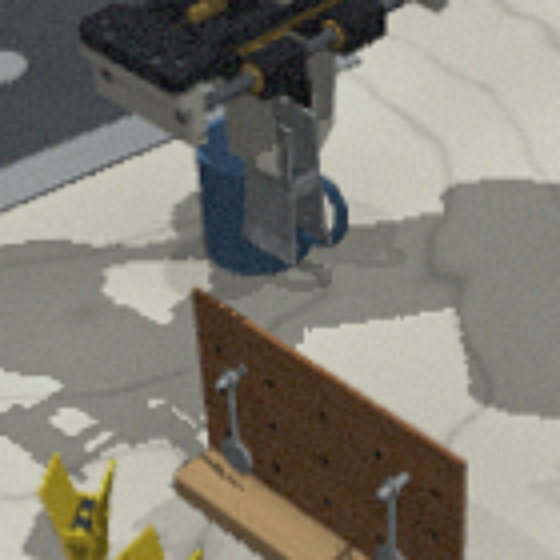

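The clip is off the board and still squeezed. I'll carry it over the card, staying high.

```bash
python3 -m creep '[{"dx":0.003,"dy":0,"dz":0.02,"rx":0,"ry":0,"rz":0,"gripper":0},{"dx":0.009,"dy":0,"dz":0.06,"rx":0,"ry":0.01,"rz":0,"gripper":0},{"dx":0.015,"dy":0,"dz":0.1,"rx":0,"ry":0.02,"rz":0,"gripper":0},{"dx":0.021,"dy":0,"dz":0.14,"rx":0,"ry":0.03,"rz":0,"gripper":0},{"dx":0.027,"dy":0,"dz":0.18,"rx":0,"ry":0.04,"rz":0,"gripper":0},{"dx":0.033,"dy":0,"dz":0.22,"rx":0,"ry":0.045,"rz":0,"gripper":0},{"dx":0.039,"dy":0,"dz":0.26,"rx":0,"ry":0.05,"rz":0,"gripper":0},{"dx":0.045,"dy":0,"dz":0.3,"rx":0,"ry":0.055,"rz":0,"gripper":0},{"dx":0.051,"dy":0,"dz":0.34,"rx":0,"ry":0.06,"rz":0,"gripper":0},{"dx":0.057,"dy":0,"dz":0.38,"rx":0,"ry":0.07,"rz":0,"gripper":0},{"dx":0.063,"dy":0,"dz":0.42,"rx":0,"ry":0.08,"rz":0,"gripper":0},{"dx":0.068,"dy":0,"dz":0.455,"rx":0,"ry":0.084,"rz":0,"gripper":0},{"dx":0.072,"dy":0,"dz":0.482,"rx":0,"ry":0.084,"rz":0,"gripper":0},{"dx":0.072,"dy":0,"dz":0.482,"rx":0,"ry":0.084,"rz":0,"gripper":0},{"dx":0.072,"dy":0,"dz":0.482,"rx":0,"ry":0.084,"rz":0,"gripper":0}]'
python3 view.py scene 290 130 160 200 s6
python3 view.py side 110 90 200 240 d6
cat > meas.py <<'E'
from h import *
import sys
from cell import status,read_camera
n=sys.argv[1];zc=float(sys.argv[2])
st=status.observe();p,dw=read_camera('wrist');cv2.imwrite(f'pics/{n}.png',p[:,:,::-1])
o=np.array([.543,.2375]);a=np.radians(94.4);e=np.array([np.cos(a),np.sin(a)]);nn=np.array([e[1],-e[0]])
src={'wrist':cloud(cam('wrist',(st['tool_pos'],st['tool_rot'])),dw)}
for k,f in (('scene','s'+n[1:]),('side','d'+n[1:])): src[k]=cloud(cam(k),np.load(f'pics/{f}.npy'))
for k,P in src.items():
    P=P.reshape(-1,3);s=(P[:,:2]-o)@e;t=(P[:,:2]-o)@nn;z=P[:,2]
    q=(z>.08)&(z<.138)&(abs(s)<.075)&(abs(t)<.006)
    if q.sum()>20:
        f=np.polyfit(s[q],t[q],1);print(k,'card t(s)',f.round(4),'s',s[q].min().round(4),s[q].max().round(4))
    zr=np.arange(zc-.05,zc+.05,.01)
    for lo in zr:
        q=(z>lo)&(z<lo+.01)&(abs(s)<.04)&(abs(t)<.022)&(z>.142)
        for m in (t[q]<0,t[q]>0):
            if m.sum()>5:print('  ',k,'z%.3f'%lo,m.sum(),'t',t[q][m].mean().round(4),'s',s[q][m].min().round(4),s[q][m].max().round(4),'zmin',z[q][m].min().round(3))
print(st['tool_pos'],st['tool_rot'],delta(st['tool_pos'],st['tool_rot'],[*o,.20],[-np.pi/2,0,np.radians(4.4)]))
E
python3 meas.py w6 .27
```

```text
time: 6.7
tool_pos: [0.5428, 0.2378, 0.3039]
tool_rot: [-1.571, 0.001, 0.078]
contact_force: [0.3, -0.2, -1.6]
opening: 0.0217
wrist card t(s) [0.0006 0.0004] s -0.0259 0.0607
   wrist z0.230 47 t -0.0133 s -0.0043 0.019 zmin 0.233
   wrist z0.230 51 t 0.0148 s -0.0015 0.0192 zmin 0.232
   wrist z0.240 48 t -0.0107 s 0.0113 0.019 zmin 0.24
   wrist z0.240 50 t 0.0118 s 0.0076 0.0189 zmin 0.241
   wrist z0.250 17 t -0.0101 s 0.0164 0.0171 zmin 0.251
   wrist z0.250 22 t 0.0119 s 0.0163 0.0171 zmin 0.25
   wrist z0.260 27 t -0.0097 s 0.0165 0.0172 zmin 0.26
   wrist z0.260 25 t 0.0113 s 0.0165 0.0172 zmin 0.26
   wrist z0.270 280 t -0.0043 s -0.0128 0.0171 zmin 0.27
   wrist z0.270 301 t 0.0054 s -0.0142 0.0172 zmin 0.27
   wrist z0.280 321 t -0.0039 s -0.0114 0.0175 zmin 0.28
   wrist z0.280 487 t 0.0042 s -0.0118 0.0173 zmin 0.28
   wrist z0.290 211 t -0.0129 s -0.0051 0.0172 zmin 0.29
   wrist z0.290 207 t 0.0143 s -0.0031 0.0174 zmin 0.29
   wrist z0.300 258 t -0.0124 s -0.0188 0.0172 zmin 0.3
   wrist z0.300 250 t 0.0147 s -0.0181 0.0173 zmin 0.3
   wrist z0.310 515 t -0.0103 s -0
[... 1427 characters left out ...]
 0.26
   side z0.270 74 t -0.0096 s -0.0182 0.0171 zmin 0.27
   side z0.270 27 t 0.0072 s -0.004 0.0166 zmin 0.271
   side z0.280 40 t -0.0086 s -0.018 0.0165 zmin 0.28
   side z0.280 44 t 0.0077 s -0.005 0.0168 zmin 0.28
   side z0.290 33 t -0.013 s 0.0075 0.0158 zmin 0.291
   side z0.290 46 t 0.0107 s -0.0085 0.0159 zmin 0.29
   side z0.300 40 t -0.0135 s 0.0081 0.0162 zmin 0.3
   side z0.300 68 t 0.0108 s -0.0139 0.0166 zmin 0.3
   side z0.310 38 t -0.014 s 0.0071 0.0152 zmin 0.31
   side z0.310 77 t 0.0112 s -0.0135 0.0161 zmin 0.31
[0.54322318 0.23709416 0.3041727 ] [-1.57114850e+00  2.73839861e-04  7.61545233e-02] (array([-0.0002,  0.1042,  0.0005]), array([ 0.0004, -0.0006, -0.0003]))
```

View pics/s6.png

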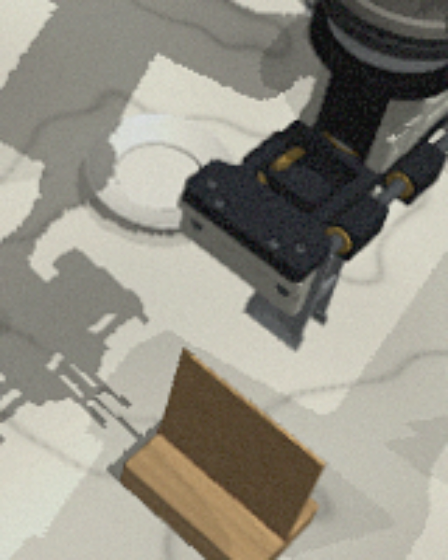

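View pics/d6.png

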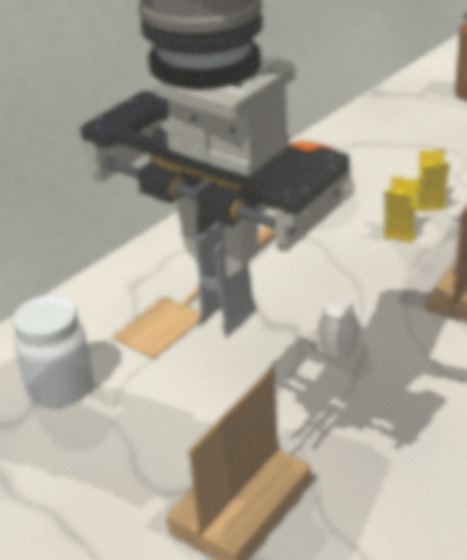

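View pics/w6.png

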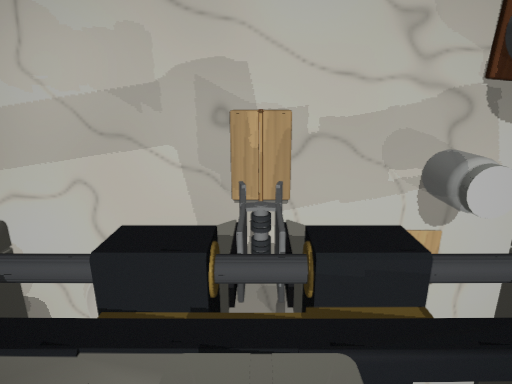

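All three views agree: the card's mid-plane is at t ≈ 0.0002, the clip's centre is within 1 mm of it, and the jaws are parallel to the card (wrist view: card at (261,155), clip at (261,225)). The clip tips are about 72 mm below the TCP. I'll descend 114 mm slowly, which puts the jaws 17 mm below the card's top edge.

```bash
python3 -m creep '[{"dx":0,"dy":0.02,"dz":0,"rx":0,"ry":0,"rz":0,"gripper":0},{"dx":0,"dy":0.045,"dz":0,"rx":0,"ry":0,"rz":0,"gripper":0},{"dx":0,"dy":0.065,"dz":0,"rx":0,"ry":0,"rz":0,"gripper":0},{"dx":0,"dy":0.08,"dz":0,"rx":0,"ry":0,"rz":0,"gripper":0},{"dx":0,"dy":0.088,"dz":0,"rx":0,"ry":0,"rz":0,"gripper":0},{"dx":0,"dy":0.095,"dz":0,"rx":0,"ry":0,"rz":0,"gripper":0},{"dx":0,"dy":0.102,"dz":0,"rx":0,"ry":0,"rz":0,"gripper":0},{"dx":0,"dy":0.109,"dz":0,"rx":0,"ry":0,"rz":0,"gripper":0},{"dx":0,"dy":0.114,"dz":0,"rx":0,"ry":0,"rz":0,"gripper":0},{"dx":0,"dy":0.114,"dz":0,"rx":0,"ry":0,"rz":0,"gripper":0},{"dx":0,"dy":0.114,"dz":0,"rx":0,"ry":0,"rz":0,"gripper":0},{"dx":0,"dy":0.114,"dz":0,"rx":0,"ry":0,"rz":0,"gripper":0}]'
python3 view.py scene 300 180 140 160 s7
python3 view.py side 150 180 140 160 d7
python3 meas.py w7 .16
```

```text
time: 8.35
tool_pos: [0.5436, 0.2378, 0.1905]
tool_rot: [-1.571, -0.001, 0.077]
contact_force: [-0.2, -0.5, -0.2]
opening: 0.0217
wrist card t(s) [-0.0019  0.0005] s -0.059 0.0608
   wrist z0.140 17 t -0.0099 s 0.0172 0.0179 zmin 0.143
   wrist z0.140 19 t 0.0119 s 0.0171 0.0178 zmin 0.142
   wrist z0.150 33 t -0.0083 s -0.0038 0.0181 zmin 0.15
   wrist z0.150 44 t 0.0088 s -0.0074 0.0178 zmin 0.15
   wrist z0.160 531 t -0.0031 s -0.0119 0.018 zmin 0.16
   wrist z0.160 694 t 0.0043 s -0.0127 0.0178 zmin 0.16
   wrist z0.170 134 t -0.0102 s -0.0036 0.0178 zmin 0.17
   wrist z0.170 127 t 0.0127 s -0.0074 0.0179 zmin 0.17
   wrist z0.180 228 t -0.0128 s -0.0039 0.0178 zmin 0.18
   wrist z0.180 225 t 0.0148 s -0.0173 0.0179 zmin 0.18
   wrist z0.190 263 t -0.0122 s -0.0167 0.0181 zmin 0.19
   wrist z0.190 283 t 0.0145 s -0.0173 0.018 zmin 0.19
   wrist z0.200 481 t -0.01 s -0.0185 0.0178 zmin 0.2
   wrist z0.200 472 t 0.0127 s -0.018 0.018 zmin 0.2
   wrist z0.210 185 t -0.0109 s -0.009 0.013 zmin 0.21
   wrist z0.210 178 t 0.0137 s -0.009 0.0126 zmin 0.21
scene card t(s) [0.0002 0.0012]
[... 705 characters left out ...]
zmin 0.161
   side z0.170 18 t -0.0108 s 0.0096 0.0174 zmin 0.17
   side z0.170 34 t 0.0094 s -0.0028 0.017 zmin 0.17
   side z0.180 30 t -0.0131 s 0.0082 0.016 zmin 0.18
   side z0.180 47 t 0.0108 s -0.0126 0.0158 zmin 0.18
   side z0.190 31 t -0.0132 s 0.008 0.0169 zmin 0.19
   side z0.190 45 t 0.0115 s -0.0096 0.0165 zmin 0.19
   side z0.200 27 t -0.0136 s 0.0082 0.0159 zmin 0.2
   side z0.200 42 t 0.013 s -0.0014 0.0167 zmin 0.2
   side z0.210 11 t -0.0174 s 0.0096 0.0112 zmin 0.211
   side z0.210 18 t 0.0169 s 0.0056 0.0117 zmin 0.211
[0.54349053 0.23783256 0.19040435] [-1.57080001e+00 -4.11646996e-04  7.70522500e-02] (array([-0.0005, -0.0096, -0.0003]), array([0.    , 0.0003, 0.0004]))
```

View pics/s7.png

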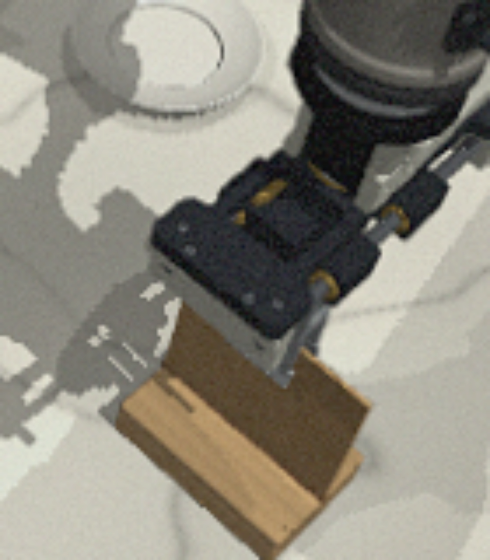

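View pics/d7.png

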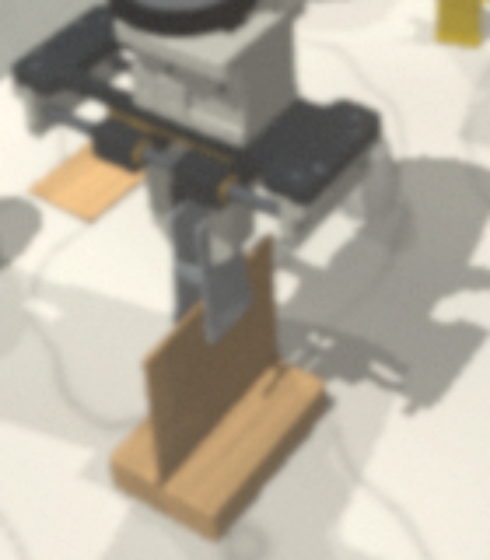

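View pics/w7.png

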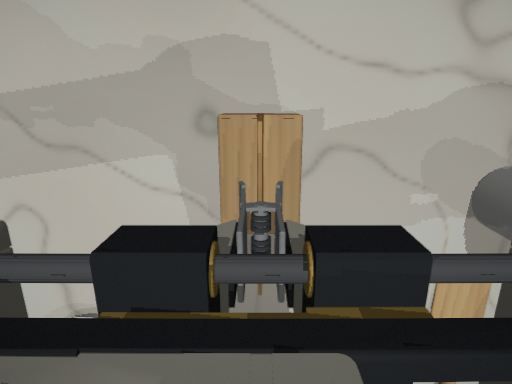

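The jaws straddle the card, and the holder hasn't moved. One last check of the tip depth from the saved clouds.

```bash
python3 - <<'E'
from h import *
from cell import status
o=np.array([.543,.2375]);a=np.radians(94.4);e=np.array([np.cos(a),np.sin(a)]);n=np.array([e[1],-e[0]])
for k,f in (('scene','s7'),('side','d7')):
    P=cloud(cam(k),np.load(f'pics/{f}.npy')).reshape(-1,3);s=(P[:,:2]-o)@e;t=(P[:,:2]-o)@n;z=P[:,2]
    for sg in(-1,1):
        q=(t*sg>.006)&(t*sg<.02)&(abs(s)<.03)&(z>.09)&(z<.15)
        if q.sum()>5:print(k,sg,q.sum(),'z',np.percentile(z[q],[2,50]).round(4),'t',np.percentile(t[q],[5,50,95]).round(4),'s',np.percentile(s[q],[2,98]).round(4))
st=status.observe();print(st['time'],st['opening'],np.abs(st['qvel']).max())
E
```

```text
scene -1 29 z [0.1213 0.1313] t [-0.0121 -0.0103 -0.0089] s [0.0111 0.018 ]
scene 1 68 z [0.1177 0.1272] t [0.011  0.0136 0.0162] s [-0.017   0.0195]
side -1 163 z [0.1198 0.1334] t [-0.0137 -0.0118 -0.01  ] s [-0.0203  0.0174]
side 1 69 z [0.1215 0.1342] t [0.01   0.0115 0.0138] s [-0.0054  0.0175]
8.5 0.02165293766112256 0.0015128203034381763
```

Jaw tips are at z ≈ 0.118 on both sides, about 10 mm clear of the card's mid-plane and 17 mm below its top. The arm is at rest, so I'm handing in.

```bash
python3 -c "
from cell import robot
robot.hand_in()"
```

```text
the job is handed in; nothing more can be done
```

I squeezed the steel clip open on the pegboard, lifted it off, carried it over and lowered it jaws-down over the middle of the card. I handed the job in at about 8.5 s with the clip still held at 30 N; `hand_in` gives no verdict.

The last checks before handing in:
- **Opening:** the fingers measured 21.7 mm apart, against 22 mm for a clip squeezed fully open on its stop.
- **Jaws:** one on each side of the card, with tips at about z = 0.118 m (17 mm below the card's top edge). They stood about 10 mm or more from its mid-plane and were centred along the card to about 1 mm.
- **Card and holder:** upright and unmoved to within 1–2 mm.
- **Contact and rest:** the force reading was about 0.5 N, no more than its unloaded noise, and the arm was at rest.

The three cameras differed by 1–2 mm on where the card and clip sit, which is within their calibration accuracy. My first move command was refused because each row needs all seven keys. Nothing moved, and I sent it again in full.

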